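# Clamp the split cup block

## Robot

A 6-joint arm with a two-finger parallel gripper is mounted at the origin on a cart in front of the work surface, level with it; the furniture and walls round the work are solid. World frame = base frame: x ahead of the robot, y to its left, z up, the work surface at z = 0. Lengths are in mm, angles in rad, forces in N, time in s.
With the tool pointing down it reaches from about 350 to 775 mm from the base axis. Payload 7.3 kg.
Tool frame: the origin (TCP) lies at the very end of the fingers, on their centre line; the grasp point (between the pads) lies 19 mm behind it; z points along the fingers, y is the line along which they close (so a half turn about z gives the same grasp; the last joint's range is limited). The gripper opens to 92 mm and grips with 3 to 60 N. Pads are 19 mm wide; open, the fingers measure 130 mm over their backs; the gripper's body (75 mm by 190 mm) begins 47 mm behind the grasp point.
Start: joints at [-1.429, 0.342, 1.524, -0, 1.275, -0.146], TCP at [149.04, -503.42, 226.741] pointing down, gripper open.
Joint ranges: [-2.53, 2.53], [-0.77, 2.02], [0.04, 2.7], [-1, 4.14], [0.28, 2.66], [-3.11, 3.11]. Speed limits (rad/s): [2.57, 2.57, 3.14, 3.14, 3.14, 3.14].

## Interface

Orientations are given as [roll, pitch, yaw] about the fixed x, y, z axes, in that order (R = Rz(yaw) Ry(pitch) Rx(roll)).
In Python, from plant import * gives the robot as it stands.
- The arm moves only by the tool arm_command, never from a script. Its arguments are lists of equal length, an entry for each row: "gripper": the finger opening in mm, from 0 to 91.8; "dp": the shift along the tool's x, y, z in units of 25 mm (1.0 is 25 mm), a list of three; "twist": the turn about the tool's z in units of 5 degrees (1.0 is 5 degrees). A call has exactly 5 rows; each row shifts and turns the commanded pose from where the row before left it, along the tool's axes as they then stand; what a row does not reach is not made up. A row lasts 1/8 s, in which the tool goes at most 62.5 mm and 10.7 degrees, less where a joint would pass 70% of its speed; a pose out of reach is approached as far as the arm can. A call is refused whole if a number of a shift passes 1 or a number of a turn 1, either way. A call with a gripper value outside its range is refused whole. The fingers move at their own pace and stop on an object; the grip force is fixed at half the most. Time passes only in rows, so rows that do not move let the fingers close, or fill a call up. It gives the time, the measured TCP pose, the force, the opening and the grip force at its end, in the units of the state.
- get_obs(): the state, without advancing time (a new reading comes with each control period).
- capture(name): name is "scene" or "top" or "wrist"; returns the picture (480x640x3 uint8, red, green, blue); there is no depth.
- get_calibration(name): a dict with "mtx" (3x3 intrinsics, pixels), "dist_coeffs" ([k1, k2, p1, p2, k3] as OpenCV has them; the pictures are not rectified), "position" and "attitude" of the camera in the world; the wrist camera has in their place "mount" (4x4, takes a point from camera to tool coordinates, whose origin is the TCP and whose axes are the flange's). Camera axes: x right, y down, z forward; pixel columns grow to the right and rows downward; lengths in mm; the calibration is good to about 2 mm. A picture is of the moment at which its call begins: read the wrist's pose just before it. get_calibration takes no time and is no camera call.
- close_job(): hands the job in; it is judged then, once.
The state is a dict: "time": time; "joint_positions": joint angles; "dq": joint speeds; "tau": joint torques, N m; "tool_pos": TCP position; "tcp_rot": TCP orientation; "contact_force": force on the tool from outside, world axes, zero at the start; "moment": the same for the moment, N m; "grip_width": finger opening in mm; "finger_force": force on a finger pad.
Only numpy, scipy, OpenCV 4.12 (cv2) and the standard library are available. Lean on these libraries where they do the work, as an engineer would, in place of code of your own. Each camera call takes 0.05 s, during which the arm holds its last target. There are 200 camera calls.

## Task

The wooden cup block has split in two: close it up with the quick clamp, without picking the block up. Lift the clamp (best by its bar), lay it flat on the counter round the two halves, so that one jaw stands outside each half and the middle of the block is between the pads, and let go of it; then take it again at the pistol grip and squeeze the trigger over and over, letting it spring back each time, until it is firm and the trigger no longer goes all the way in. Leave the block closed and gripped, flat on the counter, let go of the clamp, and do not shift or knock over the things standing around.

Things in the scene. Friction and masses are not known exactly. Their poses are not given: they have to be found in the camera images.
- quick_clamp: One-hand bar clamp, black with a steel bar, one loose thing, 0.5 kg, lying on its side, 32 mm high. Origin: underside, below the bar's centre line, at the near pad's face. x runs along the bar to the far jaw, y to the jaw tips, z up. Housing x -86 to 0, y -23 to 22 mm; bar tail behind it to x = -115 mm minus joint clamp_bar. Centre of mass about x 14, y 6 mm, close to point bar_grip.
- near_pad (a point): Middle of the near jaw's pad face (springy black cushion), clamp frame x 0, y 72, z 14 mm; axes as the clamp's. Both jaws: 20 mm thick in x, 28 high from the underside, reaching from the bar to y = 108; pads cover y 38 to 106, z 2 to 26 mm.
- far_pad (a point): Middle of the far jaw's pad face, clamp frame x = 118 mm minus joint clamp_bar, y 72, z 14 mm; moves with the bar.
- bar_grip (a point): Point on the bar's centre line, 19 mm above the clamp's underside, at x = 32 mm minus joint clamp_bar: pinch the bar here from above, closing along the clamp's y. Steel bar 16 mm wide, 10 high (z 14 to 24), plain from 12 mm nearer the housing (where teeth begin on its -y edge) to the far jaw. Axes as the clamp's.
- handle_squeeze (a point): Clamp frame x -51, y -58, z 18 mm: middle between the outer faces of pistol grip (x -76 to -62, y -23 to -107, 32 high, upright faces) and resting trigger. Squeeze from above, closing along the clamp's x: 51 mm over both at rest, 28 with the trigger all the way in (the middle is then at x -62). Use about 20 N, which stops short (30 mm or more) once firm; under 16 N it may not get firm.
- trigger (a joint): Trigger hinge, rad: 0 at rest, 0.28 all the way in; let go, a spring brings it back in about 0.5 s. It stands in front of the grip (towards the far jaw); the fingers' place is a grey paddle 10 mm thick, 32 long (y -42 to -74), z 3 to 31 mm. Each full squeeze from rest draws the far jaw about 5.5 mm nearer (two clicks), a half one 2.75 mm. Up to 0.1 m/s is safe.
- clamp_bar (a joint): How far the bar has been drawn in, m: 0 = wide open (118 mm between the pads), grows as the jaws close. It starts between 0 and 0.006, stays where it is by friction (18 N), and cannot be opened again by the trigger.
- cushion (a joint): How far the springy pad of the near jaw is pressed in, m: 0 free, 0.0045 fully pressed (about 13 N, firm); 3 N per mm.
- half_left: Left half (to the robot's left) of the split hardwood cup block: 45 mm wide, 80 long, 22 high, 0.2 kg, with half a dark ring routed in its top. Origin: underside, middle of the split face; the half extends 45 mm to its -x, and 40 mm to either side along y; z up. Its x points from left to right half, its y away from the robot. The closed block is 90 mm across x.
- half_right: Right half, the same size; origin: underside, middle of its split face; it extends 45 mm to its +x. It starts 4 to 8 mm from the left half.
- split_left_near (a point): On the left half's split face, 38 mm from its middle towards the robot, mid height.
- split_left_far (a point): The same, 38 mm away from the robot.
- split_right_near (a point): On the right half's split face, 38 mm from its middle towards the robot, mid height.
- split_right_far (a point): The same, 38 mm away from the robot.
- jigger: Bystander: steel double measure, 46 mm wide, 78 high, standing behind the work on the left; origin at its foot.
- glass: Bystander: small tasting glass, 58 mm wide, 82 high; origin at its foot.
- spice_jar: Bystander: spice jar, 44 mm wide, 105 high; origin at its foot.
- shaker: Bystander: small shaker, 44 mm wide, 90 high; origin at its foot.
- bar_spoon: Bystander: long bar spoon, 276 mm, lying flat on the left.
Things that resemble listed ones, but are neither listed nor needed, are in the scene too. What is shaped like the half_left but yellow is not meant. Leave any white look-alike of the half_right alone.

How it is judged (in metres and radians):
On the way, in this order (a step that is already met when the one before it is completed fails the run):
1. the clamp lies flat on the counter with both halves between its jaws, let go (height (world z) of quick_clamp below 0.006 m and angle between quick_clamp's own z axis and vertical below 0.08 rad and y of half_left in the frame of quick_clamp between 0.04 and 0.1 m and x of half_left in the frame of quick_clamp between 0.043 and 0.085 m and contact force between the fingers and quick_clamp below 0.3 N), for 0.2 s.
2. the trigger is squeezed (value of joint trigger above 0.15 rad), for 0.05 s.
3. it is let go and springs back (value of joint trigger below 0.08 rad).
4. the trigger is squeezed again (value of joint trigger above 0.15 rad), for 0.05 s.
5. it is let go again and springs back (value of joint trigger below 0.08 rad).
6. the jaws grip both halves firmly (contact force between quick_clamp and half_left above 9 N and contact force between quick_clamp and half_right above 9 N), for 0.1 s.
At the end, for the whole second after the job is handed in: Clamp flat and still on the counter (6 mm, 0.08 rad), trigger sprung back (under 0.08 rad), pressing each half with over 9 N; split under 3 mm at both ends, halves level lengthwise within 6 mm; block flat on the counter, its middle 40 to 100 mm from the bar's centre line (all of step 6 and height (world z) of each of quick_clamp, half_left, half_right below 0.006 m and angle between each of quick_clamp, half_left, half_right's own z axis and vertical below 0.08 rad and y of half_left in the frame of quick_clamp between 0.04 and 0.1 m and x of each of split_right_near, split_right_far in the frame of half_left below 0.003 m and y of split_right_near in the frame of half_left between -0.044 and -0.032 m and y of split_right_far in the frame of half_left between 0.032 and 0.044 m and value of joint trigger below 0.08 rad and linear speed of quick_clamp below 0.02 m/s); the robot touches nothing.
It fails at once if a bystander (jigger, glass, spice jar, shaker or bar spoon) is knocked over or shifted by more than 40 mm (angle between any of jigger, glass, spice_jar, shaker, bar_spoon's own z axis and vertical above 0.5 rad or distance of any of jigger, glass, spice_jar, shaker, bar_spoon from where it was at the start of the episode above 0.04 m).
It fails at once if the block is picked up off the counter (30 mm) (height (world z) of any of half_left, half_right above 0.03 m).
It also fails if it takes over 72 s, if anything falls off the work surface, if the arm or the gripper's body presses on something with over 40 N, if the wrist force passes 120 N, or if a joint passes its speed limit or range.

## Working session

There is one attempt and no reset: what is moved stays moved. The work goes in short steps, Python scripts to look and compute and a tool call to move; the robot and the scene stay as the last step left them, time stands still between calls to the robot, and variables do not carry over. Pictures are saved under pics/ and viewed, at most 10 in all, crops included, and the job is handed in when it is done.

Besides the shell and the picture viewer there is one more tool, called after "Emit:" by a JSON object that holds its "method" and its "body", one argument or row to a line. arm_command: Moves the arm, as the interface text tells. Its arguments: {"type":"object","properties":{"gripper":{"type":"array"},"dp":{"type":"array"},"twist":{"type":"array"}},"required":["gripper","dp","twist"]}

```bash
mkdir -p pics; ls; cat > h.py <<'E'
from plant import *
import numpy as np, cv2
from scipy.spatial.transform import Rotation as Ro
def save(n,f):
    im=capture(n); cv2.imwrite('pics/'+f,im[:,:,::-1]); return im
E
python3 - <<'E'
from h import *
o=get_obs();print(o)
a=save('scene','s1.png');b=save('top','t1.png')
for n in('scene','top','wrist'):print(n,get_calibration(n))
E
```

```text
pics
{'time': 0.0, 'joint_positions': array([-1.42901162e+00,  3.42720561e-01,  1.52501190e+00,  1.23387815e-05,
        1.27540517e+00, -1.45988676e-01]), 'dq': array([ 0.00040126, -0.0008062 , -0.00018132,  0.00040118,  0.00086808,
       -0.00048091]), 'tau': array([ 1.78621565e-03, -4.31232941e+01, -2.44221264e+01,  7.19072367e-02,
        5.60838764e-02, -1.15665039e-04]), 'tool_pos': array([ 148.97698064, -502.99504736,  226.04787591]), 'tcp_rot': array([-3.14006583e+00, -2.36421479e-04,  2.87769600e-01]), 'contact_force': array([-0.74017043, -0.38859975,  0.16857072]), 'moment': array([ 0.00056643, -0.02799225,  0.06388203]), 'finger_force': 0.0, 'grip_width': 91.97416965356648}
scene {'mtx': array([[443.88743276,   0.        , 317.455415  ],
       [  0.        , 443.88743276, 241.51044625],
       [  0.        ,   0.        ,   1.        ]]), 'dist_coeffs': array([-0.00696145,  0.        ,  0.        ,  0.        ,  0.        ]), 'position': array([-98.91364853, 713.73061587, 698.3728151 ]), 'attitude': array([-2.19383542,  0.02231712, -2.34481966])}
top {'mtx': array([[598.
[... 268 characters left out ...]
4, 1643.29791804]), 'attitude': array([-2.93634288e+00, -1.63203677e-03, -1.60466897e+00])}
wrist {'mtx': array([[394.17024309,   0.        , 322.81081044],
       [  0.        , 394.17024309, 233.06500929],
       [  0.        ,   0.        ,   1.        ]]), 'dist_coeffs': array([-0.05299578,  0.        ,  0.        ,  0.        ,  0.        ]), 'mount': array([[ 9.75047658e-04, -9.61505561e-01, -2.74783742e-01,
         7.44374230e+01],
       [ 9.99999524e-01,  9.49932014e-04,  2.24475721e-04,
         2.80101000e-01],
       [ 4.51912192e-05, -2.74783830e-01,  9.61506029e-01,
        -1.58529097e+02],
       [ 0.00000000e+00,  0.00000000e+00,  0.00000000e+00,
         1.00000000e+00]])}
```

View pics/t1.png

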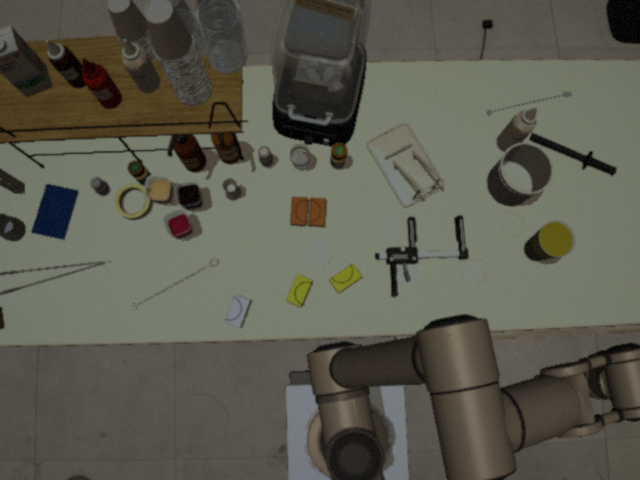

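View pics/s1.png

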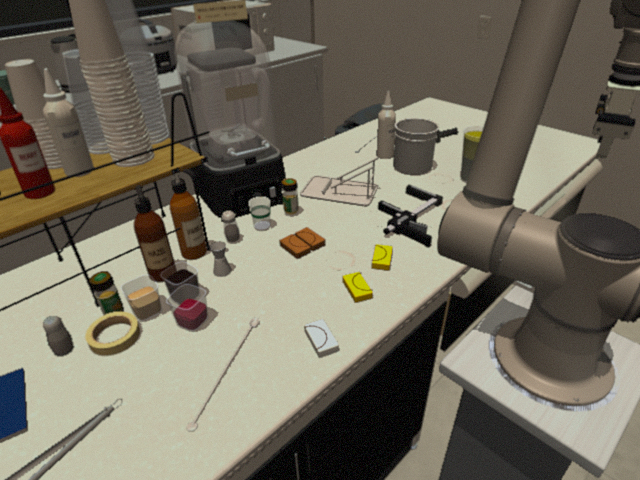

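The brown-orange pair at top px (301,211)/(317,211) are the halves. The yellow pair at (299,291)/(346,278) and the white one at (238,310) are look-alikes. The clamp is at (425,255). I'll confirm this in a crop.

```bash
cat >> h.py <<'E'
def ray(n,px,T=None):
    c=get_calibration(n); q=cv2.undistortPoints(np.float64(px).reshape(-1,1,2),c['mtx'],c['dist_coeffs']).reshape(-1,2)
    d=np.c_[q,np.ones(len(q))]
    if n=='wrist':
        o=T; R=Ro.from_euler('xyz',o['tcp_rot']).as_matrix(); M=c['mount']
        return R@M[:3,3]+o['tool_pos'], d@(R@M[:3,:3]).T
    return c['position'], d@Ro.from_euler('xyz',c['attitude']).as_matrix().T
def onz(n,px,z,T=None):
    p,d=ray(n,px,T); z=np.broadcast_to(z,(len(d),)); return p+d*((z-p[2])/d[:,2])[:,None]
E
python3 - <<'E'
from h import *
a=cv2.imread('pics/t1.png')[140:305,280:480]
cv2.imwrite('pics/t1c.png',cv2.resize(a,None,fx=3.6,fy=3.6,interpolation=cv2.INTER_CUBIC))
print(onz('top',[[301,211],[317,211],[396,255],[463,253],[394,292]],[22,22,20,20,20]))
print(onz('scene',[[295,243],[310,238]],22))
E
```

```text
[[ 621.49693003  103.01907004   22.        ]
 [ 620.00049251   58.40631519   22.        ]
 [ 488.53382911 -154.95751039   20.        ]
 [ 487.58051003 -342.06439654   20.        ]
 [ 386.63314394 -143.34952895   20.        ]]
[[622.42008888 111.55464954  22.        ]
 [610.56053228  68.8876233   22.        ]]
```

View pics/t1c.png

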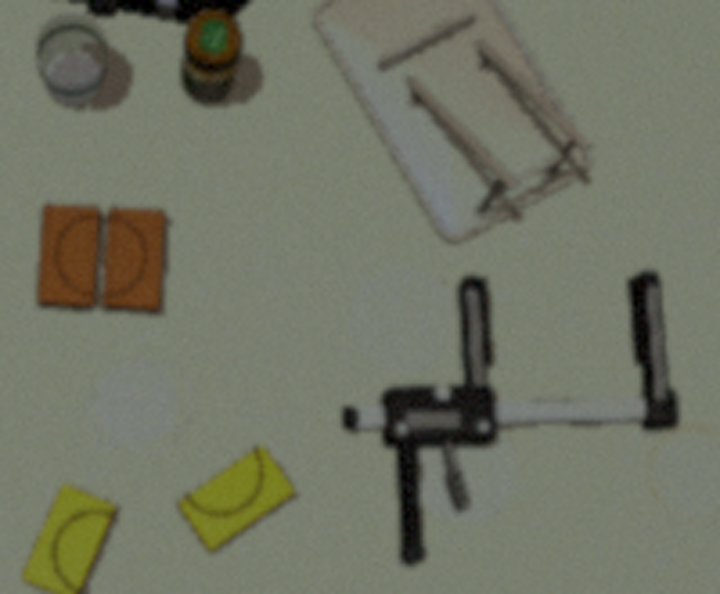

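The crop confirms it: the brown halves are at crop (70,256)/(135,259) with a gap at x≈102, and the two yellow look-alikes are below them. The clamp bar runs from (497,412) to (645,412), and the near and far jaws are at (475,330) and (650,330). I'll compute rough poses and move the wrist over the clamp.

```bash
cat >> h.py <<'E'
def plan(xyz,yaw,grip,n=None,start=None):
    "rows from the measured (or given) pose: shift along tool axes, then turn"
    o=get_obs(); p,y=(o['tool_pos'].copy(),o['tcp_rot'][2]) if start is None else (np.float64(start[0]),start[1])
    dy=(yaw-y+np.pi)%(2*np.pi)-np.pi
    d=np.float64(xyz)-p
    n=n or int(np.ceil(max(np.abs(d).max()/24/1, abs(np.rad2deg(dy))/5)))
    n=int(np.ceil(n/5)*5); rows=[]
    while 1:
        rows=[]
        for i in range(n):
            R=Ro.from_euler('xyz',[np.pi,0,y+dy*i/n]).as_matrix()
            rows.append(np.r_[R.T@(d/n)/25,-np.rad2deg(dy/n)/5])
        rows=np.array(rows)
        if np.abs(rows).max()<=1: break
        n+=5
    for i in range(0,n,5):
        print('dp',np.round(rows[i:i+5,:3],2).tolist(),'tw',np.round(rows[i:i+5,3],2).tolist())
E
python3 - <<'E'
from h import *
c=lambda l:np.float64(l)/3.6+[280-.36,140-.36]
print(onz('top',c([[43,205],[163,210],[163,311],[38,306],[102,257]]),22).round(1))
print(onz('top',c([[490,412],[640,412],[497,412]]),24).round(1))
plan([485,-200,210],np.pi/2,90)
E
```

```text
[[664.  128.2  22. ]
 [656.8  34.9  22. ]
 [576.4  38.   22. ]
 [583.5 134.2  22. ]
 [620.8  83.6  22. ]]
[[ 488.5 -209.2   24. ]
 [ 484.4 -325.1   24. ]
 [ 488.3 -214.5   24. ]]
dp [[0.82, -0.39, 0.03], [0.84, -0.34, 0.03], [0.86, -0.28, 0.03], [0.88, -0.23, 0.03], [0.89, -0.17, 0.03]] tw [-0.74, -0.74, -0.74, -0.74, -0.74]
dp [[0.9, -0.11, 0.03], [0.9, -0.06, 0.03], [0.9, 0.0, 0.03], [0.9, 0.06, 0.03], [0.9, 0.12, 0.03]] tw [-0.74, -0.74, -0.74, -0.74, -0.74]
dp [[0.89, 0.18, 0.03], [0.87, 0.23, 0.03], [0.86, 0.29, 0.03], [0.84, 0.34, 0.03], [0.81, 0.4, 0.03]] tw [-0.74, -0.74, -0.74, -0.74, -0.74]
dp [[0.79, 0.45, 0.03], [0.76, 0.5, 0.03], [0.72, 0.54, 0.03], [0.69, 0.59, 0.03], [0.65, 0.63, 0.03]] tw [-0.74, -0.74, -0.74, -0.74, -0.74]
```

Emit:
{"method": "arm_command", "body": {
  "gripper": [91, 91, 91, 91, 91],
  "dp": [
    [0.82, -0.39, 0.03],
    [0.84, -0.34, 0.03],
    [0.86, -0.28, 0.03],
    [0.88, -0.23, 0.03],
    [0.89, -0.17, 0.03]
  ],
  "twist": [-0.74, -0.74, -0.74, -0.74, -0.74]
}}

```text
time: 0.72
tool_pos: [234.4, -425.7, 222.8]
tcp_rot: [-3.141, -0.001, 0.615]
contact_force: [0.2, 0.5, 0.0]
grip_width: 90.9
finger_force: 0.0
```

Emit:
{"method": "arm_command", "body": {
  "gripper": [91, 91, 91, 91, 91],
  "dp": [
    [0.9, -0.11, 0.03],
    [0.9, -0.06, 0.03],
    [0.9, 0.0, 0.03],
    [0.9, 0.06, 0.03],
    [0.9, 0.12, 0.03]
  ],
  "twist": [-0.74, -0.74, -0.74, -0.74, -0.74]
}}

```text
time: 1.35
tool_pos: [317.6, -349.6, 219.0]
tcp_rot: [-3.141, -0.0, 0.938]
contact_force: [0.2, -0.0, -0.2]
grip_width: 91.1
finger_force: 0.0
```

Emit:
{"method": "arm_command", "body": {
  "gripper": [91, 91, 91, 91, 91],
  "dp": [
    [0.89, 0.18, 0.03],
    [0.87, 0.23, 0.03],
    [0.86, 0.29, 0.03],
    [0.84, 0.34, 0.03],
    [0.81, 0.4, 0.03]
  ],
  "twist": [-0.74, -0.74, -0.74, -0.74, -0.74]
}}

```text
time: 1.98
tool_pos: [401.1, -273.5, 215.3]
tcp_rot: [-3.141, -0.0, 1.261]
contact_force: [0.4, -0.1, -0.3]
grip_width: 91.1
finger_force: 0.0
```

Emit:
{"method": "arm_command", "body": {
  "gripper": [91, 91, 91, 91, 91],
  "dp": [
    [0.79, 0.45, 0.03],
    [0.76, 0.5, 0.03],
    [0.72, 0.54, 0.03],
    [0.69, 0.59, 0.03],
    [0.65, 0.63, 0.03]
  ],
  "twist": [-0.74, -0.74, -0.74, -0.74, -0.74]
}}

```text
time: 2.6
tool_pos: [484.4, -196.9, 211.5]
tcp_rot: [-3.141, -0.001, 1.584]
contact_force: [-0.6, -0.0, -0.2]
grip_width: 91.2
finger_force: 0.0
```

```bash
python3 - <<'E'
from h import *
import pickle
o=get_obs();print(o['time'],o['tool_pos'],o['tcp_rot'],o['joint_positions']); pickle.dump(o,open('o1.pkl','wb'))
save('wrist','w1.png')
E
```

```text
2.6 [ 484.40296164 -196.92747364  211.49365273] [-3.14106884e+00 -5.78348518e-04  1.58426883e+00] [-5.32897574e-01  3.51412120e-01  1.55401849e+00  2.34956116e-04
  1.23691011e+00 -5.46447315e-01]
```

View pics/w1.png

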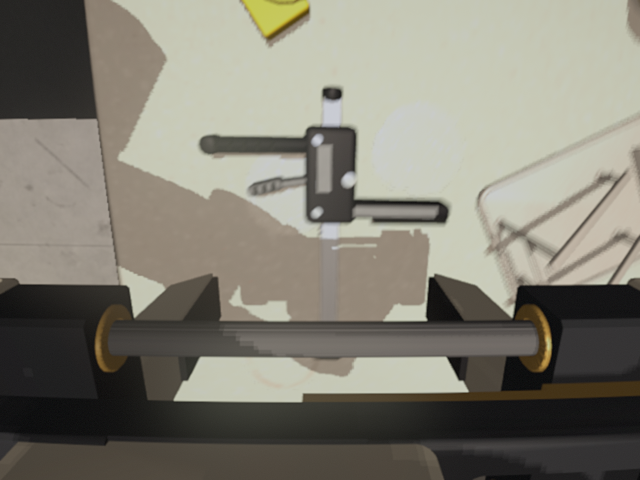

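The wrist picture shows the tail end at (332,92) and the housing corners at (307,128) and (355,222). The near jaw's pad edge is at about y=221, with its tip at (447,212). The bar runs down along x≈330 and the grip tip is at (208,144).

```bash
python3 - <<'E'
from h import *
import pickle
o=pickle.load(open('o1.pkl','rb'))
c=lambda l:np.float64(l)/3.6+[280-.36,140-.36]
def tri(pw,pt):
    a,da=ray('wrist',[pw],o); b,db=ray('top',[pt]); 
    da=da[0]/np.linalg.norm(da);db=db[0]/np.linalg.norm(db)
    s=np.linalg.lstsq(np.c_[da,-db],b-a,rcond=None)[0]; A,B=a+s[0]*da,b+s[1]*db
    print((A+B).round(1)/2,'gap',np.linalg.norm(A-B).round(1))
tri([332,92],c([[350,418]])[0])   # tail end
tri([446,212],c([[473,280]])[0])  # jaw tip
tri([206,144],c([[412,560]])[0])  # grip tip
tri([331,225],c([[497,412]])[0])  # bar at housing
print(onz('wrist',[[331.5,110],[330,240],[330,290]],24,o).round(1))
print(onz('wrist',[[360,222],[440,221],[206,144],[307,128],[355,222]],[28,28,32,32,32],o).round(1))
print(onz('wrist',[[355,128],[307,222],[355,222]],32,o).round(1))
E
```

```text
[ 489.55 -100.55   21.75] gap 4.0
[ 588.2  -197.25   46.25] gap 4.0
[ 378.95 -144.3     9.7 ] gap 0.4
[ 4.9275e+02 -2.1970e+02 -1.5000e-01] gap 1.6
[[ 491.  -113.9   24. ]
 [ 491.9 -228.3   24. ]
 [ 492.9 -278.2   24. ]]
[[ 518.4 -209.9   28. ]
 [ 590.4 -207.9   28. ]
 [ 385.5 -142.8   32. ]
 [ 470.7 -128.8   32. ]
 [ 513.5 -208.9   32. ]]
[[ 510.6 -128.2   32. ]
 [ 471.  -209.6   32. ]
 [ 513.5 -208.9   32. ]]
```

```bash
python3 - <<'E'
from h import *
plan([491.5,-242.5,40],1.592,91)
E
```

```text
dp [[-0.19, 0.02, 0.69], [-0.19, 0.02, 0.69], [-0.19, 0.02, 0.69], [-0.19, 0.02, 0.69], [-0.19, 0.02, 0.69]] tw [-0.0, -0.0, -0.0, -0.0, -0.0]
dp [[-0.19, 0.02, 0.69], [-0.19, 0.02, 0.69], [-0.19, 0.02, 0.69], [-0.19, 0.02, 0.69], [-0.19, 0.02, 0.69]] tw [-0.0, -0.0, -0.0, -0.0, -0.0]
```

Emit:
{"method": "arm_command", "body": {
  "gripper": [91, 91, 91, 91, 91],
  "dp": [
    [-0.19, 0.02, 0.69],
    [-0.19, 0.02, 0.69],
    [-0.19, 0.02, 0.69],
    [-0.19, 0.02, 0.69],
    [-0.19, 0.02, 0.69]
  ],
  "twist": [0, 0, 0, 0, 0]
}}

```text
time: 3.28
tool_pos: [486.4, -221.7, 124.9]
tcp_rot: [-3.141, -0.0, 1.581]
contact_force: [0.1, 0.1, 0.3]
grip_width: 91.4
finger_force: 0.0
```

Emit:
{"method": "arm_command", "body": {
  "gripper": [91, 91, 91, 80, 60],
  "dp": [
    [-0.19, 0.02, 0.69],
    [-0.19, 0.02, 0.69],
    [-0.19, 0.02, 0.69],
    [-0.19, 0.02, 0.69],
    [-0.19, 0.02, 0.69]
  ],
  "twist": [0, 0, 0, 0, 0]
}}

```text
time: 3.9
tool_pos: [489.5, -246.6, 38.1]
tcp_rot: [-3.142, 0.0, 1.579]
contact_force: [-0.6, 0.3, -0.7]
grip_width: 75.7
finger_force: 0.0
```

Emit:
{"method": "arm_command", "body": {
  "gripper": [60, 60, 60, 60, 60],
  "dp": [
    [0, 0, 0.4],
    [0, 0, 0.4],
    [0, 0, 0.4],
    [0, 0, 0.2],
    [0, 0, 0]
  ],
  "twist": [0, 0, 0, 0, 0]
}}

```text
time: 4.53
tool_pos: [489.4, -246.2, 4.0]
tcp_rot: [-3.141, -0.0, 1.579]
contact_force: [0.7, 0.9, 0.2]
grip_width: 60.2
finger_force: 0.0
```

Emit:
{"method": "arm_command", "body": {
  "gripper": [45, 30, 20, 10, 5],
  "dp": [
    [0, 0.08, 0],
    [0, 0, 0],
    [0, 0, 0],
    [0, 0, 0],
    [0, 0, 0]
  ],
  "twist": [0, 0, 0, 0, 0]
}}

```text
time: 5.15
tool_pos: [490.9, -246.3, 4.2]
tcp_rot: [-3.141, -0.0, 1.579]
contact_force: [-1.6, 0.2, 0.7]
grip_width: 15.6
finger_force: 30.0
```

Emit:
{"method": "arm_command", "body": {
  "gripper": [5, 5, 5, 5, 5],
  "dp": [
    [0, 0, 0],
    [0, 0, 0],
    [0, 0, -0.2],
    [0, 0, -0.4],
    [0, 0, -0.6]
  ],
  "twist": [0, 0, 0, 0, 0]
}}

```text
time: 5.78
tool_pos: [491.4, -246.1, 34.6]
tcp_rot: [-3.141, -0.0, 1.579]
contact_force: [0.6, -0.3, -4.6]
grip_width: 15.8
finger_force: 30.0
```

Emit:
{"method": "arm_command", "body": {
  "gripper": [5, 5, 5, 5, 5],
  "dp": [
    [0, 0, -0.8],
    [0, 0, -0.8],
    [0, 0, -0.6],
    [0, 0, -0.2],
    [0, 0, 0]
  ],
  "twist": [0, 0, 0, 0, 0]
}}

```text
time: 6.4
tool_pos: [491.4, -246.3, 94.3]
tcp_rot: [3.141, 0.0, 1.579]
contact_force: [-0.2, -0.2, -5.6]
grip_width: 15.8
finger_force: 30.0
```

```bash
python3 - <<'E'
from h import *
import pickle
o=get_obs();print(o['time'],o['tool_pos'],o['tcp_rot'],o['grip_width'],o['finger_force']); pickle.dump(o,open('o2.pkl','wb'))
w=save('wrist','w2.png')[:,:,::-1];t=save('top','t2.png')[:,:,::-1]
cv2.imwrite('pics/c2.png',np.hstack([cv2.resize(w,(400,300)),cv2.resize(t[180:330,280:480],(400,300),interpolation=cv2.INTER_CUBIC)]))
E
```

```text
6.4 [ 491.44135602 -246.31670064   94.33174497] [3.14140950e+00 2.23915016e-04 1.57940568e+00] 15.811295685445867 29.992606043815613
```

View pics/c2.png

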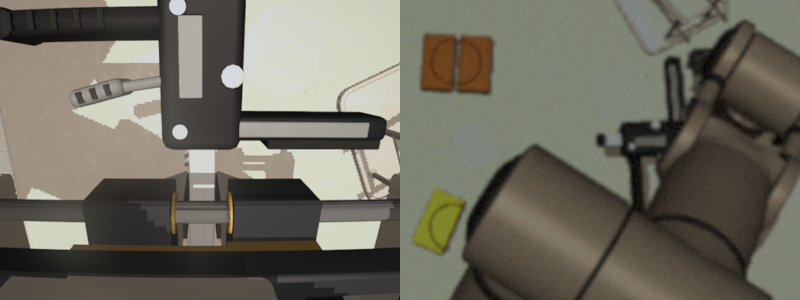

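The clamp is lifted and level (5.6 N). In the wrist half of the picture the housing front edge is at half-res y≈149 (full 238), the jaw tip at (385,125), and the teeth end at about (187,166).

```bash
python3 - <<'E'
from h import *
import pickle
o=pickle.load(open('o2.pkl','rb')); z0=o['tool_pos'][2]-4.1
w=cv2.imread('pics/w2.png')[160:320,220:640]
cv2.imwrite('pics/c3.png',cv2.resize(w,None,fx=1.9,fy=1.9,interpolation=cv2.INTER_CUBIC))
P=onz('wrist',[[280,238],[380,238],[299,266]],[z0+32,z0+32,z0+24],o); print((P-o['tool_pos']).round(1))
E
```

```text
[[-14.8  34.7  27.9]
 [ 19.9  35.1  27.9]
 [ -8.7  21.4  19.9]]
```

View pics/c3.png

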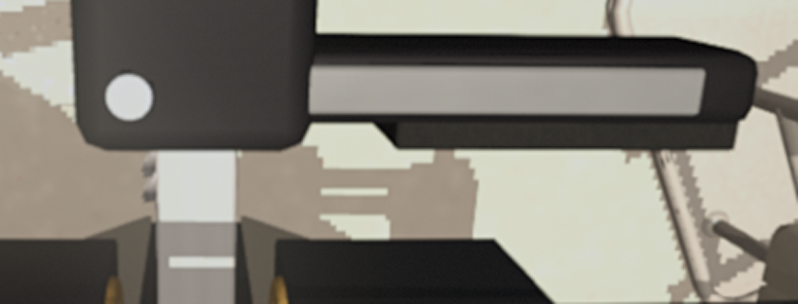

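```bash
cat > blk.py <<'E'
from h import *
def block(n,f):
    im=cv2.imread(f); hsv=cv2.cvtColor(im,cv2.COLOR_BGR2HSV)
    m=((hsv[...,0]<16)&(hsv[...,1]>130)&(hsv[...,2]>60)).astype(np.uint8)
    m=cv2.morphologyEx(m,cv2.MORPH_CLOSE,np.ones((5,5)))
    k,l,s,c=cv2.connectedComponentsWithStats(m)
    for i in range(1,k):
        if s[i,4]>150: print(n,s[i],c[i].round(1))
    return m,l,s
if __name__=='__main__':
    for n,f in(('top','pics/t1.png'),('scene','pics/s1.png')):
        m,l,s=block(n,f)
        for i in range(1,len(s)):
            cx,cy=s[i,0]+s[i,2]/2,s[i,1]+s[i,3]/2
            if s[i,4]>150 and 270<cx<330 and 190<cy<260:
                ys,xs=np.where(l==i)
                P=onz(n,np.c_[xs,ys],22)[:,:2].astype(np.float32)
                r=cv2.minAreaRect(P); print(n,r,P.mean(0))
    print(onz('top',[[231,189],[265,155],[300,157],[338,155]],[50,60,60,80]).round(0))
E
python3 blk.py
```

```text
top [291 197  34  29 889] [307.7 211.5]
top ((620.2844848632812, 84.27127838134766), (92.58493041992188, 77.46172332763672), 84.99073028564453) [619.6379    84.423676]
scene [   0   88   48  111 1699] [ 17.5 146.5]
scene [170 191  28  68 969] [183.3 218.1]
scene [135 212  26  22 360] [145.4 221.6]
scene [280 228  45  26 644] [301.7 240.7]
scene ((616.7709350585938, 91.55101776123047), (96.59539794921875, 84.18870544433594), 86.45054626464844) [617.5779   92.12949]
[[684. 295.  50.]
 [776. 198.  60.]
 [767. 101.  60.]
 [762.  -4.  80.]]
```

```bash
python3 - <<'E'
from h import *
plan([545,0,140],1.496,5)
E
```

```text
dp [[0.65, 0.15, -0.12], [0.66, 0.15, -0.12], [0.66, 0.14, -0.12], [0.66, 0.14, -0.12], [0.66, 0.13, -0.12]] tw [0.06, 0.06, 0.06, 0.06, 0.06]
dp [[0.66, 0.13, -0.12], [0.66, 0.13, -0.12], [0.66, 0.12, -0.12], [0.66, 0.12, -0.12], [0.66, 0.12, -0.12]] tw [0.06, 0.06, 0.06, 0.06, 0.06]
dp [[0.66, 0.11, -0.12], [0.66, 0.11, -0.12], [0.66, 0.11, -0.12], [0.66, 0.1, -0.12], [0.66, 0.1, -0.12]] tw [0.06, 0.06, 0.06, 0.06, 0.06]
```

Emit:
{"method": "arm_command", "body": {
  "gripper": [5, 5, 5, 5, 5],
  "dp": [
    [0.1, 0.0, -0.4],
    [0.4, 0.0, -0.4],
    [0.66, 0.0, -0.4],
    [0.66, 0.1, -0.4],
    [0.66, 0.15, -0.2]
  ],
  "twist": [0.06, 0.06, 0.06, 0.06, 0.06]
}}

```text
time: 7.12
tool_pos: [498.5, -183.0, 140.3]
tcp_rot: [3.14, 0.001, 1.553]
contact_force: [0.2, 0.0, -4.7]
grip_width: 15.8
finger_force: 30.0
```

Emit:
{"method": "arm_command", "body": {
  "gripper": [5, 5, 5, 5, 5],
  "dp": [
    [0.66, 0.15, 0],
    [0.66, 0.15, 0],
    [0.66, 0.15, 0],
    [0.66, 0.15, 0],
    [0.66, 0.15, 0]
  ],
  "twist": [0.06, 0.06, 0.06, 0.06, 0.06]
}}

```text
time: 7.75
tool_pos: [519.3, -101.3, 139.1]
tcp_rot: [-3.141, -0.0, 1.527]
contact_force: [0.1, -0.1, -5.1]
grip_width: 15.6
finger_force: 30.0
```

Emit:
{"method": "arm_command", "body": {
  "gripper": [5, 5, 5, 5, 5],
  "dp": [
    [0.66, 0.15, 0],
    [0.66, 0.15, 0],
    [0.66, 0.15, 0],
    [0.66, 0.15, 0],
    [0.66, 0.15, 0]
  ],
  "twist": [0.06, 0.06, 0.06, 0.06, 0.06]
}}

```text
time: 8.38
tool_pos: [542.6, -20.0, 139.2]
tcp_rot: [3.142, 0.0, 1.5]
contact_force: [-0.7, 0.2, -5.6]
grip_width: 15.5
finger_force: 30.0
```

Emit:
{"method": "arm_command", "body": {
  "gripper": [5, 5, 5, 5, 5],
  "dp": [
    [0.6, 0.1, 0],
    [0.4, 0.1, 0],
    [0, 0, 0],
    [0, 0, 0],
    [0, 0, 0]
  ],
  "twist": [0, 0, 0, 0, 0]
}}

```text
time: 9.0
tool_pos: [548.9, 3.0, 139.2]
tcp_rot: [-3.142, 0.0, 1.5]
contact_force: [0.4, -0.4, -5.7]
grip_width: 15.6
finger_force: 30.0
```

```bash
python3 - <<'E'
from h import *
import pickle
o=get_obs();print(o['time'],o['tool_pos'],o['tcp_rot'],o['grip_width'],o['finger_force']); pickle.dump(o,open('o3.pkl','wb'))
save('wrist','w3.png')
E
```

```text
9.0 [548.92346337   2.95703854 139.20507938] [-3.14152663e+00  2.42724974e-04  1.50007776e+00] 15.624933028768268 29.992622137069702
```

View pics/w3.png

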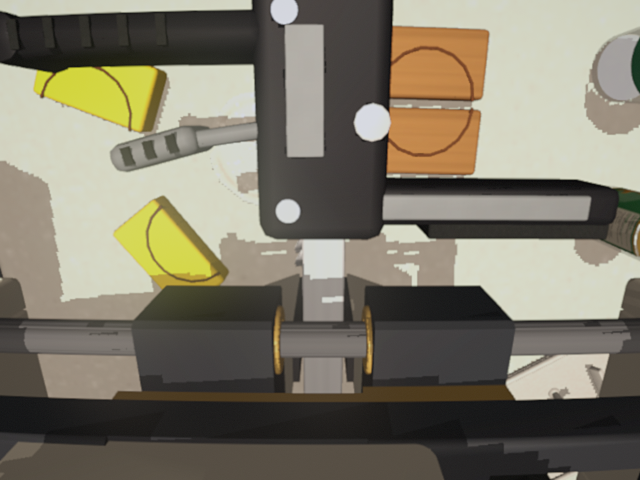

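The wrist picture shows both brown halves. The left half's far corners are at (488,30) and (484,99), its outer edge passes (395,27), the gap is at y≈104, and the right half's far corners are at (480,110) and (475,173).

```bash
python3 - <<'E'
from h import *
import pickle
o=pickle.load(open('o3.pkl','rb'))
P=onz('wrist',[[488,30],[483.5,99],[480,110],[475,173],[395,27],[395,99],[395,107.5],[395,172]],22,o); print(P.round(1))
z0=139.2-4.1
print((onz('wrist',[[430,237],[590,238]],z0+26,o)-o['tool_pos']).round(1))
b=onz('top',[[0,0]],22)
E
```

```text
[[665.4 127.1  22. ]
 [663.4  84.1  22. ]
 [661.2  77.   22. ]
 [659.   34.4  22. ]
 [604.9 132.2  22. ]
 [603.7  87.6  22. ]
 [603.5  82.1  22. ]
 [602.5  38.8  22. ]]
[[ 41.6  30.6  21.9]
 [101.8  26.   21.9]]
```

Emit:
{"method": "arm_command", "body": {
  "gripper": [5, 5, 5, 5, 5],
  "dp": [
    [0.5, -0.05, 0],
    [0.85, -0.05, 0],
    [0.85, -0.05, 0],
    [0.85, -0.05, 0],
    [0.85, -0.05, 0]
  ],
  "twist": [0, 0, 0, 0, 0]
}}

```text
time: 9.68
tool_pos: [549.4, 102.6, 139.2]
tcp_rot: [-3.141, -0.0, 1.501]
contact_force: [1.1, -0.4, -5.1]
grip_width: 16.0
finger_force: 30.0
```

Emit:
{"method": "arm_command", "body": {
  "gripper": [5, 5, 5, 5, 5],
  "dp": [
    [0.49, -0.05, 0.4],
    [0, 0, 0.8],
    [0, 0, 0.8],
    [0, 0, 0.6],
    [0, 0, 0.2]
  ],
  "twist": [0, 0, 0, 0, 0]
}}

```text
time: 10.3
tool_pos: [548.5, 113.4, 67.9]
tcp_rot: [-3.14, 0.0, 1.501]
contact_force: [0.7, 0.6, -4.9]
grip_width: 15.4
finger_force: 30.0
```

Emit:
{"method": "arm_command", "body": {
  "gripper": [5, 5, 5, 5, 5],
  "dp": [
    [0, 0, 0],
    [0, 0, 0],
    [0, 0, 0],
    [0, 0, 0],
    [0, 0, 0]
  ],
  "twist": [0, 0, 0, 0, 0]
}}

```text
time: 10.92
tool_pos: [549.3, 113.5, 69.4]
tcp_rot: [3.141, 0.0, 1.501]
contact_force: [-0.5, -0.7, -5.3]
grip_width: 15.6
finger_force: 30.0
```

Emit:
{"method": "arm_command", "body": {
  "gripper": [5, 5, 5, 5, 5],
  "dp": [
    [0, 0, 0.4],
    [0, 0, 0.5],
    [0, 0, 0.5],
    [0, 0, 0.4],
    [0, 0, 0.3]
  ],
  "twist": [0, 0, 0, 0, 0]
}}

```text
time: 11.55
tool_pos: [549.0, 113.5, 15.7]
tcp_rot: [-3.141, 0.0, 1.501]
contact_force: [0.1, 0.4, -5.3]
grip_width: 15.7
finger_force: 30.0
```

Emit:
{"method": "arm_command", "body": {
  "gripper": [5, 5, 5, 5, 5],
  "dp": [
    [0, 0, 0.2],
    [0, 0, 0.15],
    [0, 0, 0.1],
    [0, 0, 0.04],
    [0, 0, 0]
  ],
  "twist": [0, 0, 0, 0, 0]
}}

```text
time: 12.18
tool_pos: [549.3, 113.5, 4.6]
tcp_rot: [3.141, -0.0, 1.501]
contact_force: [0.9, 0.4, -4.4]
grip_width: 15.6
finger_force: 30.0
```

Emit:
{"method": "arm_command", "body": {
  "gripper": [5, 10, 16, 20, 21],
  "dp": [
    [0, 0, 0.03],
    [0, 0, 0],
    [0, 0, 0],
    [0, 0, 0],
    [0, 0, 0]
  ],
  "twist": [0, 0, 0, 0, 0]
}}

```text
time: 12.8
tool_pos: [549.6, 113.5, 3.9]
tcp_rot: [3.141, -0.0, 1.501]
contact_force: [-0.5, 0.0, 1.5]
grip_width: 20.8
finger_force: 0.0
```

Emit:
{"method": "arm_command", "body": {
  "gripper": [21, 21, 21, 21, 21],
  "dp": [
    [0, 0, 0],
    [0, 0, -0.2],
    [0, 0, -0.5],
    [0, 0, -0.8],
    [0, 0, -0.8]
  ],
  "twist": [0, 0, 0, 0, 0]
}}

```text
time: 13.42
tool_pos: [549.4, 113.5, 62.6]
tcp_rot: [3.141, -0.0, 1.501]
contact_force: [0.3, -0.2, -0.6]
grip_width: 21.1
finger_force: 0.0
```

Emit:
{"method": "arm_command", "body": {
  "gripper": [21, 21, 21, 40, 65],
  "dp": [
    [0, 0, -0.8],
    [0, 0, -0.8],
    [0, 0, -0.8],
    [0, 0, -0.5],
    [0, 0, -0.2]
  ],
  "twist": [0, 0, 0, 0, 0]
}}

```text
time: 14.05
tool_pos: [549.5, 113.5, 139.8]
tcp_rot: [3.14, -0.0, 1.501]
contact_force: [-0.4, 0.5, -0.6]
grip_width: 36.7
finger_force: 0.0
```

```bash
python3 - <<'E'
from h import *
o=get_obs();print(o['time'],o['tool_pos'],o['tcp_rot'],o['contact_force'])
plan([498,202,130],-0.071,65)
E
```

```text
14.05 [549.48930686 113.52563031 139.76526241] [ 3.14007628e+00 -1.02190915e-04  1.50081804e+00] [-0.40314785  0.46920806 -0.63718383]
dp [[0.17, -0.12, 0.02], [0.16, -0.13, 0.02], [0.15, -0.14, 0.02], [0.14, -0.15, 0.02], [0.13, -0.16, 0.02]] tw [0.9, 0.9, 0.9, 0.9, 0.9]
dp [[0.11, -0.17, 0.02], [0.1, -0.18, 0.02], [0.08, -0.19, 0.02], [0.07, -0.19, 0.02], [0.05, -0.2, 0.02]] tw [0.9, 0.9, 0.9, 0.9, 0.9]
dp [[0.04, -0.2, 0.02], [0.02, -0.2, 0.02], [0.01, -0.2, 0.02], [-0.01, -0.2, 0.02], [-0.03, -0.2, 0.02]] tw [0.9, 0.9, 0.9, 0.9, 0.9]
dp [[-0.04, -0.2, 0.02], [-0.06, -0.2, 0.02], [-0.07, -0.19, 0.02], [-0.09, -0.19, 0.02], [-0.1, -0.18, 0.02]] tw [0.9, 0.9, 0.9, 0.9, 0.9]
```

Emit:
{"method": "arm_command", "body": {
  "gripper": [65, 65, 65, 65, 65],
  "dp": [
    [0.17, -0.12, 0.02],
    [0.16, -0.13, 0.02],
    [0.15, -0.14, 0.02],
    [0.14, -0.15, 0.02],
    [0.13, -0.16, 0.02]
  ],
  "twist": [0.9, 0.9, 0.9, 0.9, 0.9]
}}

```text
time: 14.68
tool_pos: [535.8, 135.9, 135.6]
tcp_rot: [-3.141, 0.001, 1.105]
contact_force: [0.2, 0.7, 0.2]
grip_width: 65.0
finger_force: 0.0
```

Emit:
{"method": "arm_command", "body": {
  "gripper": [65, 65, 65, 65, 65],
  "dp": [
    [0.11, -0.17, 0.02],
    [0.1, -0.18, 0.02],
    [0.08, -0.19, 0.02],
    [0.07, -0.19, 0.02],
    [0.05, -0.2, 0.02]
  ],
  "twist": [0.9, 0.9, 0.9, 0.9, 0.9]
}}

```text
time: 15.3
tool_pos: [522.7, 157.9, 133.1]
tcp_rot: [-3.141, 0.001, 0.713]
contact_force: [0.3, -0.9, -0.2]
grip_width: 65.0
finger_force: 0.0
```

Emit:
{"method": "arm_command", "body": {
  "gripper": [65, 65, 65, 65, 65],
  "dp": [
    [0.04, -0.2, 0.02],
    [0.02, -0.2, 0.02],
    [0.01, -0.2, 0.02],
    [-0.01, -0.2, 0.02],
    [-0.03, -0.2, 0.02]
  ],
  "twist": [0.9, 0.9, 0.9, 0.9, 0.9]
}}

```text
time: 15.92
tool_pos: [510.1, 179.6, 130.6]
tcp_rot: [-3.142, 0.001, 0.32]
contact_force: [-0.3, -0.9, -0.1]
grip_width: 64.9
finger_force: 0.0
```

Emit:
{"method": "arm_command", "body": {
  "gripper": [65, 65, 65, 65, 65],
  "dp": [
    [-0.04, -0.2, 0.02],
    [-0.06, -0.2, 0.02],
    [-0.07, -0.19, 0.02],
    [-0.09, -0.19, 0.02],
    [-0.1, -0.18, 0.02]
  ],
  "twist": [0.9, 0.9, 0.9, 0.9, 0.9]
}}

```text
time: 16.55
tool_pos: [497.2, 201.9, 128.1]
tcp_rot: [3.141, 0.001, -0.073]
contact_force: [0.1, 0.5, -0.2]
grip_width: 64.9
finger_force: 0.0
```

```bash
python3 - <<'E'
from h import *
import pickle
o=get_obs();print(o['time'],o['tool_pos'],o['tcp_rot'],o['grip_width'],o['joint_positions']); pickle.dump(o,open('o4.pkl','wb'))
save('wrist','w4.png')
E
```

```text
16.55 [497.16432329 201.91012088 128.1276849 ] [ 3.14109847e+00  1.21690444e-03 -7.26099847e-02] 64.88040858871351 [ 2.42965960e-01  4.62389025e-01  1.63090998e+00 -1.06194249e-04
  1.04960384e+00  1.88642491e+00]
```

View pics/w4.png

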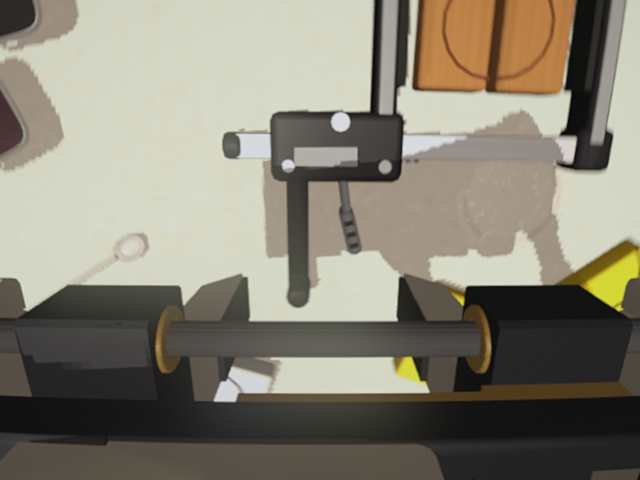

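The block sits between the jaws, with the gap at (497,50). The grip column is at x 288–309, y 180–305, and the paddle is at (350,230).

```bash
python3 - <<'E'
from h import *
import pickle
o=pickle.load(open('o4.pkl','rb'))
P=onz('wrist',[[288,230],[357,230],[298,304],[350,252],[345,208],[300,182],[402,147]],[32,31,32,31,31,32,24],o); print(P.round(1))
E
```

```text
[[502.6 224.7  32. ]
 [499.  178.5  31. ]
 [447.8 222.9  32. ]
 [483.7 184.   31. ]
 [514.7 185.7  31. ]
 [534.2 213.8  32. ]
 [551.3 145.8  24. ]]
```

Emit:
{"method": "arm_command", "body": {
  "gripper": [65, 65, 65, 65, 65],
  "dp": [
    [0, 0, 0.4],
    [0.02, 0, 0.7],
    [0.02, 0, 0.7],
    [0, 0, 0.7],
    [0, 0, 0.7]
  ],
  "twist": [0, 0, 0, 0, 0]
}}

```text
time: 17.23
tool_pos: [498.3, 201.4, 47.3]
tcp_rot: [3.141, 0.001, -0.069]
contact_force: [-0.1, -0.1, -0.9]
grip_width: 65.2
finger_force: 0.0
```

Emit:
{"method": "arm_command", "body": {
  "gripper": [65, 65, 65, 65, 60],
  "dp": [
    [0, 0, 0.7],
    [0, 0, 0.6],
    [0, 0, 0.4],
    [0, 0, 0.1],
    [0, 0, 0]
  ],
  "twist": [0, 0, 0, 0, 0]
}}

```text
time: 17.85
tool_pos: [498.9, 201.8, 3.8]
tcp_rot: [-3.142, -0.0, -0.07]
contact_force: [0.7, 0.2, 0.6]
grip_width: 61.1
finger_force: 0.0
```

Emit:
{"method": "arm_command", "body": {
  "gripper": [55, 51, 46, 40, 34],
  "dp": [
    [0, 0, 0],
    [0, 0, 0],
    [0, -0.1, 0],
    [0, -0.12, 0],
    [0, -0.12, 0]
  ],
  "twist": [0, 0, 0, 0, 0]
}}

```text
time: 18.48
tool_pos: [499.1, 210.4, 3.9]
tcp_rot: [3.141, 0.0, -0.07]
contact_force: [-1.2, -3.9, 3.9]
grip_width: 35.9
finger_force: 8.5
```

Emit:
{"method": "arm_command", "body": {
  "gripper": [28, 26, 26, 26, 26],
  "dp": [
    [0, -0.12, 0],
    [0, 0, 0],
    [0, 0, 0],
    [0, 0, 0],
    [0, 0, 0]
  ],
  "twist": [0, 0, 0, 0, 0]
}}

```text
time: 19.1
tool_pos: [499.7, 213.6, 3.9]
tcp_rot: [-3.141, -0.001, -0.07]
contact_force: [-1.5, 4.0, 5.2]
grip_width: 26.8
finger_force: 29.5
```

Emit:
{"method": "arm_command", "body": {
  "gripper": [34, 40, 46, 52, 58],
  "dp": [
    [0, 0.12, 0],
    [0, 0.12, 0],
    [0, 0.12, 0],
    [0, 0.1, 0],
    [0, 0, 0]
  ],
  "twist": [0, 0, 0, 0, 0]
}}

```text
time: 19.73
tool_pos: [498.4, 201.1, 3.4]
tcp_rot: [3.141, 0.001, -0.07]
contact_force: [0.1, 0.8, -0.1]
grip_width: 56.1
finger_force: 0.0
```

Emit:
{"method": "arm_command", "body": {
  "gripper": [59, 59, 58, 52, 46],
  "dp": [
    [0, 0, 0],
    [0, 0, 0],
    [0, 0, 0],
    [0, 0, 0],
    [0, -0.1, 0]
  ],
  "twist": [0, 0, 0, 0, 0]
}}

```text
time: 20.35
tool_pos: [498.6, 204.1, 3.6]
tcp_rot: [3.141, 0.0, -0.07]
contact_force: [0.1, -2.8, 0.0]
grip_width: 47.6
finger_force: 3.0
```

Emit:
{"method": "arm_command", "body": {
  "gripper": [40, 34, 28, 26, 26],
  "dp": [
    [0, -0.12, 0],
    [0, -0.12, 0],
    [0, -0.12, 0],
    [0, 0, 0],
    [0, 0, 0]
  ],
  "twist": [0, 0, 0, 0, 0]
}}

```text
time: 20.98
tool_pos: [499.4, 213.7, 3.6]
tcp_rot: [-3.141, -0.0, -0.07]
contact_force: [-0.4, 1.6, -0.5]
grip_width: 27.0
finger_force: 29.6
```

Emit:
{"method": "arm_command", "body": {
  "gripper": [34, 40, 46, 52, 58],
  "dp": [
    [0, 0.12, 0],
    [0, 0.12, 0],
    [0, 0.12, 0],
    [0, 0.1, 0],
    [0, 0, 0]
  ],
  "twist": [0, 0, 0, 0, 0]
}}

```text
time: 21.6
tool_pos: [498.9, 201.4, 3.8]
tcp_rot: [3.141, -0.0, -0.07]
contact_force: [-0.3, 0.1, 0.5]
grip_width: 56.4
finger_force: 0.0
```

```bash
python3 - <<'E'
from h import *
import pickle
o=get_obs();print(o['time'],o['tool_pos'],o['contact_force']); pickle.dump(o,open('o5.pkl','wb'))
w=save('wrist','w5.png')[:,:,::-1]; cv2.imwrite('pics/t5.png',capture('top')[:,:,::-1])
E
```

```text
21.6 [498.85924138 201.43618493   3.80814865] [-0.31926636  0.07801186  0.53944726]
```

View pics/w5.png

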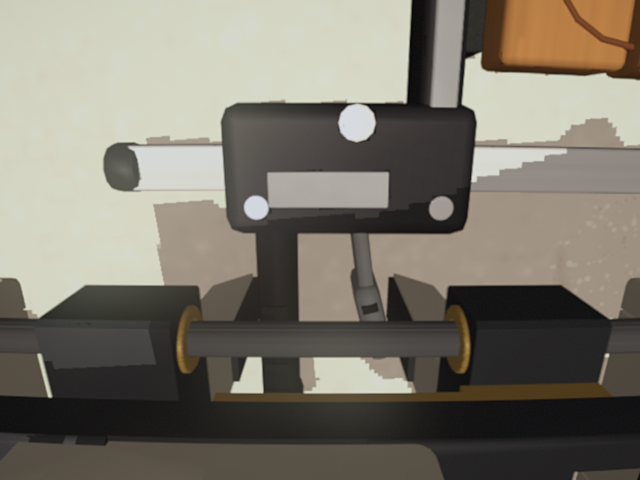

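The trigger is back at rest, the tail has come out by about 11 mm, and the halves lie close to the pad. I'll keep pumping.

Emit:
{"method": "arm_command", "body": {
  "gripper": [59, 59, 58, 52, 46],
  "dp": [
    [0, 0, 0],
    [0, 0, 0],
    [0, 0, 0],
    [0, 0, 0],
    [0, -0.1, 0]
  ],
  "twist": [0, 0, 0, 0, 0]
}}

```text
time: 22.32
tool_pos: [498.7, 204.1, 3.6]
tcp_rot: [3.141, 0.0, -0.07]
contact_force: [0.1, -2.3, 0.2]
grip_width: 47.6
finger_force: 2.9
```

Emit:
{"method": "arm_command", "body": {
  "gripper": [40, 34, 28, 26, 26],
  "dp": [
    [0, -0.12, 0],
    [0, -0.12, 0],
    [0, -0.12, 0],
    [0, 0, 0],
    [0, 0, 0]
  ],
  "twist": [0, 0, 0, 0, 0]
}}

```text
time: 22.95
tool_pos: [499.4, 213.6, 3.6]
tcp_rot: [-3.141, -0.0, -0.07]
contact_force: [-0.7, 1.6, -0.5]
grip_width: 27.4
finger_force: 29.5
```

Emit:
{"method": "arm_command", "body": {
  "gripper": [34, 40, 46, 52, 58],
  "dp": [
    [0, 0.12, 0],
    [0, 0.12, 0],
    [0, 0.12, 0],
    [0, 0.1, 0],
    [0, 0, 0]
  ],
  "twist": [0, 0, 0, 0, 0]
}}

```text
time: 23.58
tool_pos: [498.9, 201.5, 3.8]
tcp_rot: [3.142, -0.0, -0.07]
contact_force: [-0.5, -1.1, -0.0]
grip_width: 56.4
finger_force: 0.0
```

Emit:
{"method": "arm_command", "body": {
  "gripper": [59, 59, 58, 52, 46],
  "dp": [
    [0, 0, 0],
    [0, 0, 0],
    [0, 0, 0],
    [0, 0, 0],
    [0, -0.1, 0]
  ],
  "twist": [0, 0, 0, 0, 0]
}}

```text
time: 24.2
tool_pos: [498.6, 204.2, 3.6]
tcp_rot: [3.141, 0.0, -0.07]
contact_force: [-0.3, -2.4, 0.7]
grip_width: 47.6
finger_force: 2.9
```

Emit:
{"method": "arm_command", "body": {
  "gripper": [40, 34, 28, 26, 26],
  "dp": [
    [0, -0.12, 0],
    [0, -0.12, 0],
    [0, -0.12, 0],
    [0, 0, 0],
    [0, 0, 0]
  ],
  "twist": [0, 0, 0, 0, 0]
}}

```text
time: 24.82
tool_pos: [499.4, 213.6, 3.6]
tcp_rot: [-3.141, 0.0, -0.07]
contact_force: [0.2, -0.1, -1.4]
grip_width: 27.6
finger_force: 29.4
```

Emit:
{"method": "arm_command", "body": {
  "gripper": [34, 40, 46, 52, 58],
  "dp": [
    [0, 0.12, 0],
    [0, 0.12, 0],
    [0, 0.12, 0],
    [0, 0.1, 0],
    [0, 0, 0]
  ],
  "twist": [0, 0, 0, 0, 0]
}}

```text
time: 25.45
tool_pos: [498.9, 201.5, 3.8]
tcp_rot: [3.141, -0.0, -0.07]
contact_force: [0.4, 0.0, -0.2]
grip_width: 56.3
finger_force: 0.0
```

Emit:
{"method": "arm_command", "body": {
  "gripper": [59, 59, 58, 52, 46],
  "dp": [
    [0, 0, 0],
    [0, 0, 0],
    [0, 0, 0],
    [0, 0, 0],
    [0, -0.1, 0]
  ],
  "twist": [0, 0, 0, 0, 0]
}}

```text
time: 26.08
tool_pos: [498.6, 204.2, 3.6]
tcp_rot: [3.141, 0.0, -0.07]
contact_force: [-1.1, -1.9, 0.8]
grip_width: 47.8
finger_force: 2.9
```

Emit:
{"method": "arm_command", "body": {
  "gripper": [40, 34, 28, 26, 26],
  "dp": [
    [0, -0.12, 0],
    [0, -0.12, 0],
    [0, -0.12, 0],
    [0, 0, 0],
    [0, 0, 0]
  ],
  "twist": [0, 0, 0, 0, 0]
}}

```text
time: 26.7
tool_pos: [499.4, 213.7, 3.6]
tcp_rot: [-3.141, -0.0, -0.07]
contact_force: [0.2, 1.9, -0.8]
grip_width: 27.4
finger_force: 29.1
```

Emit:
{"method": "arm_command", "body": {
  "gripper": [34, 40, 46, 52, 58],
  "dp": [
    [0, 0.12, 0],
    [0, 0.12, 0],
    [0, 0.12, 0],
    [0, 0.1, 0],
    [0, 0, 0]
  ],
  "twist": [0, 0, 0, 0, 0]
}}

```text
time: 27.32
tool_pos: [499.0, 201.3, 3.8]
tcp_rot: [3.141, -0.001, -0.071]
contact_force: [0.7, 0.0, -0.4]
grip_width: 56.3
finger_force: 0.0
```

Emit:
{"method": "arm_command", "body": {
  "gripper": [59, 59, 58, 52, 46],
  "dp": [
    [0, 0, 0],
    [0, 0, 0],
    [0, 0, 0],
    [0, 0, 0],
    [0, -0.1, 0]
  ],
  "twist": [0, 0, 0, 0, 0]
}}

```text
time: 27.95
tool_pos: [498.7, 204.0, 3.6]
tcp_rot: [3.141, 0.0, -0.07]
contact_force: [-0.8, -3.5, 0.7]
grip_width: 47.4
finger_force: 2.5
```

Emit:
{"method": "arm_command", "body": {
  "gripper": [40, 34, 28, 26, 26],
  "dp": [
    [0, -0.12, 0],
    [0, -0.12, 0],
    [0, -0.12, 0],
    [0, 0, 0],
    [0, 0, 0]
  ],
  "twist": [0, 0, 0, 0, 0]
}}

```text
time: 28.58
tool_pos: [499.4, 213.7, 3.6]
tcp_rot: [-3.141, -0.0, -0.07]
contact_force: [-0.1, 0.1, -0.4]
grip_width: 30.0
finger_force: 29.7
```

Emit:
{"method": "arm_command", "body": {
  "gripper": [34, 40, 46, 52, 58],
  "dp": [
    [0, 0.12, 0],
    [0, 0.12, 0],
    [0, 0.12, 0],
    [0, 0.1, 0],
    [0, 0, 0]
  ],
  "twist": [0, 0, 0, 0, 0]
}}

```text
time: 29.2
tool_pos: [499.2, 201.3, 3.8]
tcp_rot: [3.141, -0.001, -0.07]
contact_force: [-0.1, 0.1, -0.0]
grip_width: 55.9
finger_force: 0.0
```

Emit:
{"method": "arm_command", "body": {
  "gripper": [59, 59, 58, 52, 46],
  "dp": [
    [0, 0, 0],
    [0, 0, 0],
    [0, 0, 0],
    [0, 0, 0],
    [0, -0.1, 0]
  ],
  "twist": [0, 0, 0, 0, 0]
}}

```text
time: 29.82
tool_pos: [498.7, 204.0, 3.6]
tcp_rot: [3.141, 0.0, -0.07]
contact_force: [-0.6, -2.5, -0.3]
grip_width: 47.9
finger_force: 2.5
```

Emit:
{"method": "arm_command", "body": {
  "gripper": [40, 34, 28, 26, 26],
  "dp": [
    [0, -0.12, 0],
    [0, -0.12, 0],
    [0, -0.08, 0],
    [0, 0, 0],
    [0, 0, 0]
  ],
  "twist": [0, 0, 0, 0, 0]
}}

```text
time: 30.45
tool_pos: [499.3, 212.9, 3.6]
tcp_rot: [-3.141, -0.0, -0.069]
contact_force: [-1.5, 2.7, -1.8]
grip_width: 30.8
finger_force: 29.5
```

Emit:
{"method": "arm_command", "body": {
  "gripper": [34, 40, 46, 52, 58],
  "dp": [
    [0, 0.12, 0],
    [0, 0.12, 0],
    [0, 0.1, 0],
    [0, 0.08, 0],
    [0, 0, 0]
  ],
  "twist": [0, 0, 0, 0, 0]
}}

```text
time: 31.08
tool_pos: [499.1, 201.3, 3.9]
tcp_rot: [3.141, -0.001, -0.071]
contact_force: [-0.7, 0.4, 0.6]
grip_width: 56.1
finger_force: 0.0
```

Emit:
{"method": "arm_command", "body": {
  "gripper": [59, 59, 58, 52, 46],
  "dp": [
    [0, 0, 0],
    [0, 0, 0],
    [0, 0, 0],
    [0, 0, 0],
    [0, -0.1, 0]
  ],
  "twist": [0, 0, 0, 0, 0]
}}

```text
time: 31.7
tool_pos: [498.8, 204.0, 3.6]
tcp_rot: [3.141, 0.0, -0.07]
contact_force: [-0.5, -2.3, -0.5]
grip_width: 47.8
finger_force: 2.4
```

Emit:
{"method": "arm_command", "body": {
  "gripper": [40, 34, 28, 26, 26],
  "dp": [
    [0, -0.12, 0],
    [0, -0.12, 0],
    [0, -0.06, 0],
    [0, 0, 0],
    [0, 0, 0]
  ],
  "twist": [0, 0, 0, 0, 0]
}}

```text
time: 32.33
tool_pos: [499.2, 212.4, 3.6]
tcp_rot: [-3.141, 0.0, -0.069]
contact_force: [0.2, 2.7, -1.7]
grip_width: 30.3
finger_force: 29.6
```

Emit:
{"method": "arm_command", "body": {
  "gripper": [34, 40, 46, 52, 58],
  "dp": [
    [0, 0.12, 0],
    [0, 0.12, 0],
    [0, 0.08, 0],
    [0, 0.08, 0],
    [0, 0, 0]
  ],
  "twist": [0, 0, 0, 0, 0]
}}

```text
time: 32.95
tool_pos: [499.3, 201.3, 3.9]
tcp_rot: [3.141, -0.001, -0.07]
contact_force: [1.0, -1.0, 0.9]
grip_width: 56.2
finger_force: 0.6
```

Emit:
{"method": "arm_command", "body": {
  "gripper": [65, 65, 65, 65, 65],
  "dp": [
    [0, 0, 0],
    [0, 0, 0],
    [0, 0, -0.2],
    [0, 0, -0.6],
    [0, 0, -0.8]
  ],
  "twist": [0, 0, 0, 0, 0]
}}

```text
time: 33.58
tool_pos: [498.6, 201.9, 44.7]
tcp_rot: [3.141, 0.0, -0.07]
contact_force: [0.3, 0.6, -0.4]
grip_width: 65.0
finger_force: 0.0
```

Emit:
{"method": "arm_command", "body": {
  "gripper": [65, 65, 65, 65, 65],
  "dp": [
    [0, 0, -0.8],
    [0, 0, -0.8],
    [0, 0, -0.8],
    [0, 0, -0.6],
    [0, 0, -0.2]
  ],
  "twist": [0, 0, 0, 0, 0]
}}

```text
time: 34.2
tool_pos: [499.1, 202.0, 125.1]
tcp_rot: [-3.141, -0.002, -0.07]
contact_force: [-0.8, -0.7, -0.3]
grip_width: 65.1
finger_force: 0.0
```

```bash
python3 - <<'E'
from h import *
o=get_obs();print(o['time'],o['tool_pos'],o['contact_force'])
w=save('wrist','w6.png')
E
```

```text
34.2 [499.09548857 201.95052404 125.0882402 ] [-0.7814189  -0.65690183 -0.27893005]
```

View pics/w6.png

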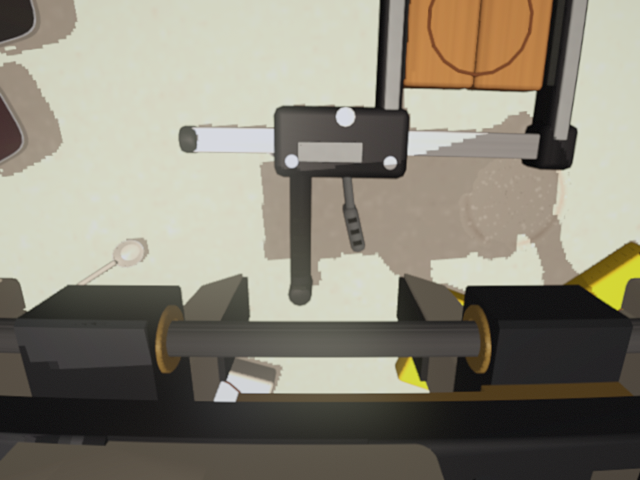

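The split is closed at (477,45), both jaws are against the block, and the trigger is back at rest at (350,225). The last three squeezes stopped at 30 mm or more, so the clamp is firm and I'm handing in.

```bash
python3 -c "
from plant import *
print(close_job())"
```

```text
the job is handed in; nothing more can be done
None
```

The block is closed and gripped in the clamp, flat on the counter with nothing around it knocked or shifted that I could see, and I handed the job in at about 34 s; no verdict came back.

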